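Hook the supply basket out from under the monitor riser

ROBOT

A 6-joint arm with a two-finger parallel gripper is mounted at the origin on the work surface. World frame = base frame: x ahead of the robot, y to its left, z up, the work surface at z = 0. Lengths are in m, angles in degrees, forces in N, time in s.
With the tool pointing down it reaches from about 0.35 to 0.875 m from the base axis. Payload 4.2 kg.
Tool frame: the origin (TCP) lies midway between the tips of the shut fingers; the grasp point (between the pads) lies 19 mm behind it; z points along the fingers, y is the line along which they close (so a half turn about z gives the same grasp; the last joint's range is limited). The gripper opens to 87 mm and grips with 3 to 60 N. Pads are 19 mm wide; open, the fingers measure 117 mm over their backs; the gripper's body (75 mm by 190 mm) begins 51 mm behind the grasp point.
Start: joints at [-51.245, 22.042, 0.453, 0, -68.411, -14.817], TCP at [0.254, -0.571, 0.223] pointing down, gripper open.
Joint ranges: [-179.83, 179.83], [-69.29, 118.12], [-61.27, 80.66], [-181.25, 117.63], [-171.15, -9.14], [-177.46, 177.46]. Speed limits (degrees/s): [159.86, 159.86, 180, 180, 180, 180].

INTERFACE

Orientations are given as a 3x3 rotation matrix whose columns are the frame's x, y, z axes.
In Python, from station import r, cams gives the robot as it stands.
- The arm moves only by the tool play_rows, never from a script. Its argument "commands" is text: rows parted by semicolons, each of 6 numbers parted by spaces: the shift along the world's x, y, z normalised to -1 to 1, where 1 is 30 mm, then the turn, a rotation vector about the world's x, y, z normalised to -1 to 1, where 1 is 0.15 rad. A call has 1 to 20 rows; each row shifts and turns the commanded pose from where the row before left it; what a row does not reach is not made up. A row lasts 1/10 s, in which the tool goes at most 50 mm and 8.59 degrees, less where a joint would pass 70% of its speed; a pose out of reach is approached as far as the arm can. A call with a number of a shift or a turn outside -1 to 1 is refused whole. A call with a gripper value outside its range is refused whole. "grip" is the finger opening in mm, from 0 to 87, set as the call begins (left out, the last holds). The fingers move at their own pace and stop on an object; the grip force is fixed at half the most. Time passes only in rows, so rows that do not move let the fingers close. It gives the time, the measured TCP pose, the force, the opening and the grip force at its end, in the units of the state.
- r.sense(): the state, without advancing time (a new reading comes with each control period).
- cams.capture(name): name is "side" or "top"; returns (picture, depth): 420x560x3 uint8, blue, green, red; 420x560 float32, m along the optical axis (not along the pixel's ray), 0 where there is no reading.
- cams.camera_info(name): a dict with "mtx" (3x3 intrinsics, pixels), "R" (3x3) and "t" (3): a world point X has camera coordinates R X + t. Camera axes: x right, y down, z forward; pixel columns grow to the right and rows downward; lengths in m; the calibration is good to about 2 mm. A picture is of the moment at which its call begins. camera_info takes no time and is no camera call.
- r.finish_job(): hands the job in; it is judged then, once.
The state is a dict: "time_s": time; "joints": joint angles; "joint_velocities": joint speeds; "effort": joint torques, N m; "tcp_pos": TCP position; "ee_rot": TCP orientation; "wrist_force": force on the tool from outside, world axes, zero at the start; "moment": the same for the moment, N m; "gripper_width": opening from 0.0 (shut) to 1.0 (fully open); "gripper_force": force on a finger pad.
Only numpy, scipy, OpenCV 4.12 (cv2) and the standard library are available. Lean on these libraries where they do the work, as an engineer would, in place of code of your own. Each camera call takes 0.05 s, during which the arm holds its last target. There are 200 camera calls.

TASK

Pick up the red-handled reaching hook, drop its tip behind the near rim of the supply basket under the wire riser, and drag the basket towards you into the blue dock until it is fully home, then keep pulling for a moment so that it presses firmly on the rubber stops (8 N or so there, on top of what the dragging takes, and never as much as 18 N). Then unhook and stand the hook upright on the desk on its foot, clear of basket and dock, with the basket still home. Do not touch the basket with the fingers, and leave the mug, glue bottle and stapler where they are.

Things in the scene. Friction and masses are not known exactly. Their poses are not given: they have to be found in the camera images.
- hook_grip (a point): Centre of the reaching hook's red handle: slab 80 long (x), 16 thick (y), on a black foot 84 x 40 x 5 mm, 60 mm high in all; this point is 40 mm above the foot's underside. Loose, 0.16 kg. An 8 mm steel rod, axis 50 mm above the foot's underside, runs forward to 130 mm from this point, then bends straight down. x points along the rod to the hook, z up.
- hook_tip (a point): Lowest point of the hook's down-turned end, 130 mm ahead (+x) and 38 mm below hook_grip (2 mm above the level of the foot's underside), same axes. The down-turned leg is 8 mm thick and reaches 44 mm below the rod's underside.
- basket_rim (a point): Dark steel open basket, 150 deep (x), 110 wide (y), 42 mm high, walls and floor 4 mm, loose, sliding on the desk. Point: middle of the near (robot side) wall's top edge, on its outer face; x points into the basket, away from the robot, z up. Behind that wall a free gap runs from 4 to 31 mm along x, all the width, down to the floor; beyond it an orange block (top at 26 mm), then note pads (40 mm).
- basket: The same basket, its origin at the centre of its underside, same axes as basket_rim. Its mass with contents is about 0.4 to 0.8 kg and its contents are fixed in it; dragging it takes some 1 to 8 N, not known beforehand. It swings about the hook, and a corner can catch on the cheeks of the dock; pulling on the side that lags squares it up.
- dock_stop (a point): Parking dock fixed to the desk, 28 mm high: two blue cheeks 118 mm apart, from 30 mm before to 54 mm beyond this point along x (away from the robot), then flaring to 160 mm at 105 mm. Between them two rubber stops, 78 mm apart so the foot passes, on which the near wall comes home. They are clamped anywhere within 12 mm either way of this point's x: feel for them. Stiff: 1 mm costs newtons.
- riser_front (a point): Middle of the front (robot side) edge of a dark wire monitor riser fixed to the desk, 136 mm above the desk; x points away from the robot. Riser 200 deep (x), 300 wide (y), underside 132 mm above the desk, thin legs at its corners, open in front and behind; one sees through its wires from above. The basket starts beneath it.
- mug_mid (a point): White mug (bystander), 76 mm across, 90 mm high with a handle at its +y; this point is its centre, 45 mm above the desk.
- glue: White glue bottle (bystander), 38 mm across, 95 mm high, beneath the riser beside the basket; origin at the centre of its underside.
- stapler: Blue stapler (bystander), 90 x 26 x 45 mm, beneath the riser on the other side of the basket; origin at the centre of its underside.
Not all that is in view belongs to the job. There is more than one size of the part that bears hook_grip; the job needs the largest.

How it is judged:
By the outcome, as a careful person would: the job done as asked, in the order asked, and still so for the second after the job is handed in, with the robot touching nothing.
It also fails if it takes over 72 s, if anything falls off the work surface, if the arm or the gripper's body presses on something with over 40 N, if the wrist force passes 120 N, or if a joint passes its speed limit or range.

## Working session

There is one attempt and no reset: what is moved stays moved. The work goes in short steps, Python scripts to look and compute and a tool call to move; the robot and the scene stay as the last step left them, time stands still between calls to the robot, and variables do not carry over. Pictures are saved under pics/ and viewed, at most 10 in all, crops included, and the job is handed in when it is done.

Besides the shell and the picture viewer there is one more tool, called after "Emit:" as a command line: name --argument value ..., lists and objects as JSON in quotes. play_rows: Moves the arm, as the interface text tells. Scaled input: -1 to 1 covers 30 mm each way for a shift and 0.15 rad each way for a turn. Its arguments: {"type":"object","properties":{"commands":{"type":"string"},"grip":{"type":"number"}},"required":["commands"]}

```bash
mkdir -p pics; ls; python3 - <<'E'
from station import r,cams
import cv2,numpy as np
for n in("top","side"):
    im,d=cams.capture(n); cv2.imwrite(f"pics/{n}0.png",im); np.savez(f"{n}0.npz",im=im,d=d)
    c=cams.camera_info(n); print(n,c["mtx"].round(1).tolist(),(-c["R"].T@c["t"]).round(3),c["R"].round(2).tolist())
s=r.sense();print(s["time_s"],s["tcp_pos"],s["ee_rot"],s["wrist_force"],s["gripper_width"])
E
```

```text
pics
top [[495.4, 0.0, 277.2], [0.0, 495.4, 205.9], [0.0, 0.0, 1.0]] [ 0.349 -0.007  1.008] [[-0.01, -1.0, 0.01], [-0.99, 0.01, -0.17], [0.17, -0.01, -0.99]]
side [[437.5, 0.0, 283.4], [0.0, 437.5, 213.7], [0.0, 0.0, 1.0]] [0.33  0.734 0.761] [[-0.97, -0.26, 0.01], [-0.17, 0.61, -0.77], [0.19, -0.75, -0.64]]
0.1 [ 0.25338556 -0.57073713  0.22158665] [[-9.14059766e-01 -4.05578634e-01 -8.45843767e-04]
 [-4.05579510e-01  9.14058111e-01  1.74090148e-03]
 [ 6.70779110e-05  1.93434490e-03 -9.99998127e-01]] [ 0.25599639 -0.50123938  0.96690469] 0.9950372544392556
```

View pics/top0.png

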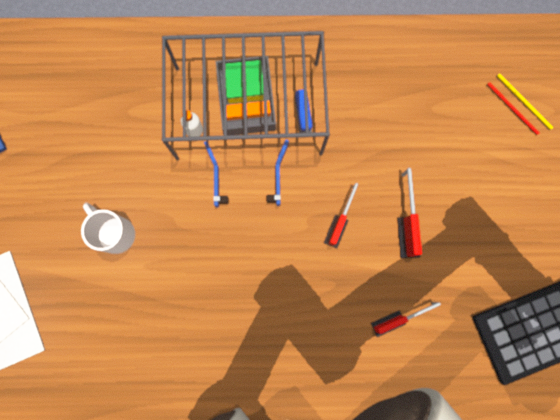

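View pics/side0.png

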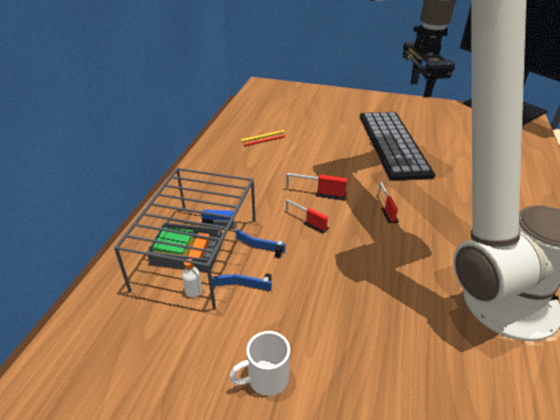

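The top view shows three red-handled hooks: the largest at about (412,235), a small one at (338,231), and a small one at (392,323). There is also a red pencil at (512,108). I choose the one at (412,235). The basket is at about (247,95), with the dock stops at (221,200) and (273,199), the mug at (107,232), the glue at (191,121) and the stapler at (303,110).

```bash
cat > h.py <<'E'
import numpy as np,cv2
from station import r,cams
def pts(n,d):
    c=cams.camera_info(n);K,R,t=c["mtx"],np.array(c["R"]),np.array(c["t"])
    v,u=np.mgrid[:d.shape[0],:d.shape[1]]
    P=np.stack([(u-K[0][2])/K[0][0]*d,(v-K[1][2])/K[1][1]*d,d],-1)
    return (P-t)@R
def ray(n,uv,z):
    c=cams.camera_info(n);K,R,t=np.array(c["mtx"]),np.array(c["R"]),np.array(c["t"])
    C=-R.T@t;D=R.T@np.linalg.solve(K,[uv[0],uv[1],1]);return C+D*(z-C[2])/D[2]
def load(n,k=0):
    f=np.load(f"{n}{k}.npz");return f["im"],f["d"],pts(n,f["d"])
def rect(P):
    (c,s,a)=cv2.minAreaRect(P[:,:2].astype(np.float32)*1000);return np.round(c,1),np.round(s,1),round(a,1)
E
python3 - <<'E'
from h import *
for n in("top","side"):
    im,d,P=load(n);hsv=cv2.cvtColor(im,cv2.COLOR_BGR2HSV);H,S,V=cv2.split(hsv);Z=P[...,2]
    red=(((H<5)|(H>172))&(S>180)&(V>60)&(d>0)).astype(np.uint8)
    k,l,st,ce=cv2.connectedComponentsWithStats(red)
    for i in range(1,k):
        if st[i,4]<60:continue
        m=l==i;top=m&(Z>.055)&(Z<.066);print(n,"red",ce[i].round(),st[i,4],"zmax",np.percentile(Z[m],97).round(4),rect(P[top]) if top.sum()>20 else "", rect(P[m]))
    blue=(H>105)&(H<125)&(S>150)&(d>0)&(P[...,0]>.35)&(abs(P[...,1])<.3)
    k,l,st,ce=cv2.connectedComponentsWithStats(blue.astype(np.uint8))
    for i in range(1,k):
        if st[i,4]<40:continue
        Q=P[(l==i)];zt=np.percentile(Q[:,2],97);Q=Q[Q[:,2]>zt-.006];print(n,"blue",ce[i].round(),zt.round(4),Q[:,:2].min(0).round(4),Q[:,:2].max(0).round(4),rect(Q))
        if zt<.035:
            for x in np.arange(Q[:,0].min(),Q[:,0].max(),.012):
                q=Q[abs(Q[:,0]-x)<.004]
                if len(q):print("   ",x.round(3),q[:,1].min().round(4),q[:,1].max().round(4))
    for nm,m in(("orange",(H>8)&(H<16)&(S>230)&(V>200)),("green",(H>50)&(H<75)&(S>180))):
        m=m&(P[...,0]>.45)&(Z>.015)&(Z<.06)&(abs(P[...,1])<.12); Q=P[m]
        if len(Q)>20:print(n,nm,np.median(Q,0).round(4),rect(Q))
    m=(Z>.036)&(Z<.047)&(P[...,0]>.45)&(P[...,1]>-.05)&(P[...,1]<.14)&(V<110)&(S<120);Q=P[m];print(n,"rim",len(Q),rect(Q))
    m=(Z>.11)&(Z<.15)&(P[...,0]>.4)&(P[...,0]<.8)&(abs(P[...,1])<.3);print(n,"riser",np.percentile(P[m],[1,50,99],axis=0).round(3).tolist())
E
```

```text
top red [514. 109.] 201 zmax 0.0106  (array([ 724.5, -518.5]), array([145.5,   7. ]), 39.9)
top red [337. 230.] 223 zmax 0.0486  (array([ 464.6, -135.3]), array([16.2, 58. ]), 66.4)
top red [412. 236.] 591 zmax 0.0622 (array([ 452.5, -280.7]), array([78.3, 15.1]), 3.3) (array([ 451.6, -280. ]), array([80. , 25.1]), 11.7)
top red [390. 324.] 290 zmax 0.0481  (array([ 278.6, -232. ]), array([19.8, 59.9]), 22.5)
top blue [301. 109.] 0.0463 [ 0.6729 -0.0717] [ 0.7521 -0.0602] (array([712.4, -66.4]), array([79.2, 10.3]), 1.8)
top blue [279. 166.] 0.0314 [ 0.5437 -0.0322] [ 0.6415 -0.0147] (array([593.2, -19.4]), array([10.7, 99.3]), 80.6)
    0.544 -0.0167 -0.0147
    0.556 -0.0168 -0.0148
    0.568 -0.015 -0.0149
    0.58 -0.0171 -0.0151
    0.592 -0.0153 -0.0152
    0.604 -0.0175 -0.0154
    0.616 -0.0217 -0.0196
    0.628 -0.028 -0.0238
    0.64 -0.0322 -0.0281
top blue [216. 179.] 0.0311 [0.5408 0.1079] [0.6032 0.1109] (array([572. , 109.4]), array([62.4,  2.7]), 0.9)
    0.541 0.1079 0.1102
    0.553 0.1081 0.1103
    0.565 0.1079 0.1106
    0.577 0.1082 0.1108
    0.589 0.1082 0.110
[... 1176 characters left out ...]
113
    0.576 -0.0172 -0.01
    0.588 -0.0165 -0.0118
    0.6 -0.0173 -0.0129
    0.612 -0.021 -0.0141
    0.624 -0.0242 -0.0211
    0.636 -0.032 -0.0268
    0.648 -0.0346 -0.0312
side blue [241. 281.] 0.0288 [0.5195 0.1064] [0.6489 0.1353] (array([584.9, 116. ]), array([130.9,  16.6]), 10.0)
    0.52 0.1064 0.1132
    0.532 0.1126 0.1133
    0.544 0.1082 0.1137
    0.556 0.1101 0.1128
    0.568 0.1091 0.1139
    0.58 0.1096 0.1134
    0.592 0.1104 0.1143
    0.604 0.1106 0.1165
    0.616 0.1143 0.1215
    0.628 0.1204 0.1251
    0.64 0.1261 0.1296
side rim 345 (array([750.9,  47.4]), array([151.7, 114.4]), 5.9)
side riser [[0.619, -0.108, 0.119], [0.692, 0.08, 0.138], [0.798, 0.197, 0.142]]
```

```bash
python3 - <<'E'
from h import *
a=cv2.resize(load("top")[0][150:270,300:460],None,fx=2.5,fy=2.5,interpolation=cv2.INTER_CUBIC)
b=cv2.resize(load("top")[0][20:220,150:340],None,fx=2,fy=2,interpolation=cv2.INTER_CUBIC)
o=np.zeros((400,790,3),np.uint8);o[:300,:400]=a;o[:400,405:785]=b;cv2.imwrite("pics/crop.png",o)
E
```

```text
(no output)
```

View pics/crop.png

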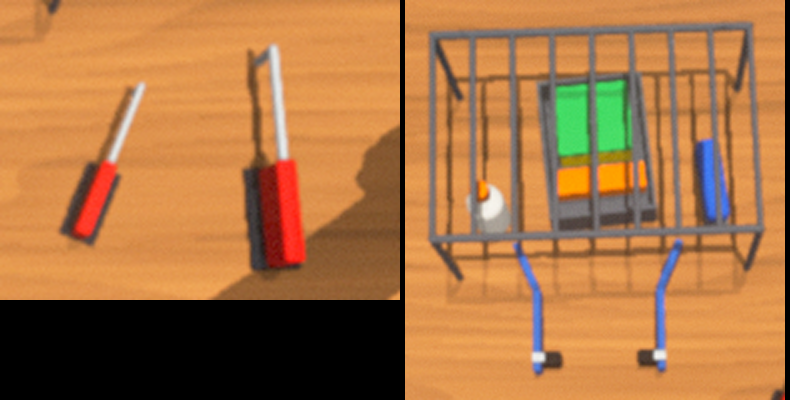

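The crop confirms the choice: the handle at (412,235) is the 80 mm one. The basket is slightly turned, and its open gap is at crop (605,210). Next I'll check the hook's yaw, the stops and the riser edge.

```bash
python3 - <<'E'
from h import *
im,d,P=load("top")
print("rod end",ray("top",(409,171),.054),"rod at handle",ray("top",(412.5,213),.054))
print("stops",[ray("top",u,.026).round(4) for u in((222,200),(272,199))])
Z=P[...,2]
m=(Z>.045)&(Z<.062)&(P[...,0]>.5)&(P[...,0]<.6)&(P[...,1]<-.22)&(P[...,1]>-.33)
print(m.sum());Q=P[m];print(np.polyfit(Q[:,0],Q[:,1],1),Q[:,0].max(), Q[:,1].mean(),Q[:,0].mean())
m=(Z>.125)&(Z<.15)&(P[...,0]<.65)&(P[...,0]>.58)&(abs(P[...,1])<.1);print("riser",np.percentile(P[m][:,0],[0,10,50,90]))
E
```

```text
rod end [ 0.57792778 -0.27635767  0.054     ] rod at handle [ 0.49373973 -0.27842602  0.054     ]
stops [array([0.5288, 0.0963, 0.026 ]), array([ 0.5297, -0.0044,  0.026 ])]
177
[ 0.03254874 -0.29592786] 0.5860830265583251 -0.27824445618197924 0.5432899220341997
riser [0.620883   0.62422984 0.62829726 0.64205966]
```

Emit:
play_rows --commands "0.63 0.96 -0.37 0 0 -0.8; 0.63 0.96 -0.37 0 0 -0.8; 0.63 0.96 -0.37 0 0 -0.8; 0.63 0.96 -0.37 0 0 0; 0.63 0.96 -0.37 0 0 0; 0.63 0.96 -0.37 0 0 0; 0.63 0.96 -0.37 0 0 0; 0.63 0.96 -0.37 0 0 0; 0.63 0.96 -0.37 0 0 0; 0.63 0.96 -0.37 0 0 0; 0 0 0 0 0 0; 0 0 0 0 0 0" --grip 70

```text
time_s: 1.3
tcp_pos: [0.4427, -0.2825, 0.1111]
ee_rot: [[-0.998, -0.059, -0.001], [-0.059, 0.998, 0.0], [0.001, 0.0, -1.0]]
wrist_force: [0.6, -0.4, -0.0]
gripper_width: 0.804
gripper_force: 0.0
```

Emit:
play_rows --commands "0.06 0.05 -0.8 0 0 -0.16; 0 0 -0.8 0 0 0; 0 0 -0.8 0 0 0; 0 0 -0.5 0 0 0; 0 0 -0.33 0 0 0; 0 0 0 0 0 0"

```text
time_s: 1.9
tcp_pos: [0.4433, -0.2822, 0.0137]
ee_rot: [[-0.999, -0.032, -0.002], [-0.032, 0.999, 0.001], [0.002, 0.001, -1.0]]
wrist_force: [-0.0, -0.4, -0.5]
gripper_width: 0.806
gripper_force: 0.0
```

Emit:
play_rows --commands "0 0 0 0 0 0; 0 0 0 0 0 0; 0 0 0 0 0 0; 0 0 0 0 0 0; 0 0 0 0 0 0; 0 0 0 0 0 0; 0 0 0 0 0 0; 0 0 0 0 0 0" --grip 5

```text
time_s: 2.7
tcp_pos: [0.4445, -0.2818, 0.0147]
ee_rot: [[-0.999, -0.034, 0.0], [-0.034, 0.999, -0.0], [-0.0, -0.0, -1.0]]
wrist_force: [-0.8, -0.1, -0.3]
gripper_width: 0.182
gripper_force: 30.0
```

Emit:
play_rows --commands "0 0 0.4 0 0 0; 0 0 0.8 0 0 0; 0 0 0.8 0 0 0; 0 0 0.7 0 0 0; 0 0.5 0 0 0 -0.23; 0 0.9 0 0 0 0; 0 0.9 0 0 0 0; 0 0.9 0 0 0 0; 0 0.9 0 0 0 0; 0 0.9 0 0 0 0; 0 0.9 0 0 0 0; 0 0.9 0 0 0 0; 0 0.9 0 0 0 0; 0 0.9 0 0 0 0; 0 0.9 0 0 0 0; 0 0.9 0 0 0 0; 0 0.5 0 0 0 0; 0 0 0 0 0 0; 0 0 0 0 0 0"

```text
time_s: 4.6
tcp_pos: [0.4441, 0.0453, 0.0959]
ee_rot: [[-1.0, 0.0, -0.0], [0.0, 1.0, 0.0], [0.0, 0.0, -1.0]]
wrist_force: [-0.7, -0.7, -1.1]
gripper_width: 0.183
gripper_force: 30.0
```

```bash
python3 - <<'E'
from h import *
s=r.sense();print(s["tcp_pos"],s["ee_rot"].round(3) if hasattr(s["ee_rot"],"round") else s["ee_rot"],s["wrist_force"])
for n in("top","side"):
    im,d=cams.capture(n);np.savez(f"{n}1.npz",im=im,d=d)
a=np.load("top1.npz")["im"][10:290,120:360];b=np.load("side1.npz")["im"][120:340,90:400]
o=np.zeros((560,800,3),np.uint8);o[:420,:360]=cv2.resize(a,(360,420));o[:305,365:795]=cv2.resize(b,(430,305));cv2.imwrite("pics/b.png",o)
E
```

```text
[0.44407774 0.04527143 0.09594825] [[-1.  0. -0.]
 [ 0.  1.  0.]
 [ 0.  0. -1.]] [-0.74128087 -0.74919298 -1.09193905]
```

View pics/b.png

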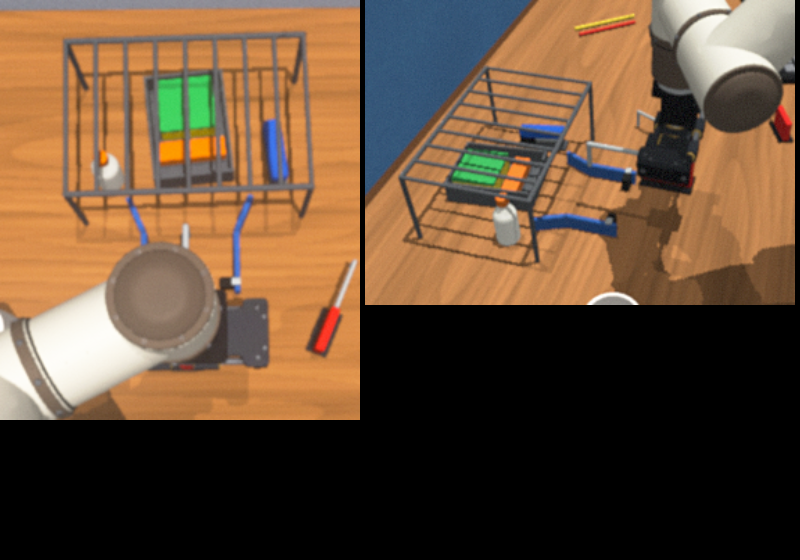

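The view shows the hook held level with the rod pointing at the basket (crop (185,235)). The basket's near wall is at about crop (195,178), still under the riser.

```bash
python3 - <<'E'
from h import *
for n in("top","side"):
    im,d,P=load(n,1);Z=P[...,2];X=P[...,0];Y=P[...,1]
    m=(Z>.115)&(Z<.142)&(X>.52)&(X<.605)&(abs(Y-.045)<.03);Q=P[m];print(n,"rod",len(Q),Q[:,0].max(),np.polyfit(Q[:,0],Q[:,1],1),Q[:,1].mean(),Z[m].mean())
    m=(Z>.037)&(Z<.047)&(X>.63)&(X<.70)&(Y>-.03)&(Y<.13);Q=P[m];print("nearwall",len(Q));
    for y in np.arange(-.01,.11,.015):
        q=Q[abs(Q[:,1]-y)<.006];
        if len(q):print("  ",y.round(3),q[:,0].min().round(4),q[:,0].max().round(4))
    m=(Z>.015)&(Z<.047)&(X>.62)&(X<.86)&(Y>-.04)&(Y<.13);print(rect(P[m]))
E
```

```text
top rod 64 0.585016202958942 [-0.00422508  0.04860309] 0.04619050441634118 0.13397897367602188
nearwall 152
   -0.01 0.6819 0.7
   0.005 0.6805 0.686
   0.02 0.6792 0.6842
   0.035 0.6776 0.6825
   0.05 0.6766 0.6803
   0.065 0.6742 0.6798
   0.08 0.673 0.678
   0.095 0.6726 0.6996
(array([726.5,  45.1]), array([168.6, 211.7]), 89.7)
side rod 117 0.5830769785902236 [0.01288616 0.04035479] 0.04750613892928242 0.13193675287905685
nearwall 103
   -0.01 0.6816 0.6994
   0.005 0.6792 0.6813
   0.02 0.6784 0.6809
   0.035 0.6761 0.6809
   0.05 0.6748 0.6792
   0.065 0.6737 0.677
   0.08 0.6731 0.6761
   0.095 0.671 0.6989
(array([725.9,  46.1]), array([211.4, 167.6]), 0.0)
```

Emit:
play_rows --commands "0 -0.27 -0.42 0 0 0; 0 -0.27 -0.42 0 0 0; 0.3 0 0 0 0 0; 0.6 0 0 0 0 0; 0.7 0 0 0 0 0; 0.7 0 0 0 0 0; 0.7 0 0 0 0 0; 0.5 0 0 0 0 0; 0.27 0 0 0 0 0; 0 0 0 0 0 0; 0 0 0 0 0 0"

```text
time_s: 5.8
tcp_pos: [0.5569, 0.0288, 0.0703]
ee_rot: [[-1.0, 0.001, -0.001], [0.001, 1.0, -0.0], [0.001, -0.0, -1.0]]
wrist_force: [-0.5, 0.5, -1.9]
gripper_width: 0.185
gripper_force: 30.0
```

Emit:
play_rows --commands "0 0 -0.25 0 0 0; 0 0 -0.25 0 0 0; 0 0 -0.25 0 0 0; 0 0 -0.25 0 0 0; 0 0 -0.25 0 0 0; 0 0 0 0 0 0"

```text
time_s: 6.4
tcp_pos: [0.5565, 0.0289, 0.0315]
ee_rot: [[-1.0, 0.001, -0.003], [0.001, 1.0, -0.001], [0.003, -0.001, -1.0]]
wrist_force: [0.7, 0.1, -1.6]
gripper_width: 0.184
gripper_force: 30.0
```

Emit:
play_rows --commands "0 0 -0.15 0 0 0; 0 0 -0.13 0 0 0; 0 0 0 0 0 0; -0.15 0 0 0 0 0; -0.15 0 0 0 0 0; -0.1 0 0 0 0 0; -0.1 0 0 0 0 0; -0.1 0 0 0 0 0; -0.1 0 0 0 0 0; -0.1 0 0 0 0 0"

```text
time_s: 7.4
tcp_pos: [0.5343, 0.0294, 0.025]
ee_rot: [[-1.0, 0.0, 0.002], [0.0, 1.0, 0.001], [-0.002, 0.001, -1.0]]
wrist_force: [4.5, 0.9, -1.5]
gripper_width: 0.183
gripper_force: 30.0
```

Emit:
play_rows --commands "-0.1 0 0 0 0 0; -0.1 0 0 0 0 0; -0.1 0 0 0 0 0; -0.1 0 0 0 0 0; -0.1 0 0 0 0 0; -0.1 0 0 0 0 0"

```text
time_s: 8.0
tcp_pos: [0.5161, 0.0293, 0.0249]
ee_rot: [[-1.0, 0.0, 0.002], [0.0, 1.0, 0.0], [-0.002, 0.0, -1.0]]
wrist_force: [4.1, 0.9, -0.7]
gripper_width: 0.181
gripper_force: 30.0
```

```bash
cat > look.py <<'E'
from h import *
import sys
k=sys.argv[1]
for n in("side","top"):
    im,d=cams.capture(n);np.savez(f"{n}{k}.npz",im=im,d=d);P=pts(n,d);Z,X,Y=P[...,2],P[...,0],P[...,1]
    H,S,V=cv2.split(cv2.cvtColor(im,cv2.COLOR_BGR2HSV))
    g=(H>50)&(H<75)&(S>180)&(X>.5)&(abs(Z-.04)<.008);print(n,"green",rect(P[g]))
    m=(Z>.034)&(Z<.047)&(X>.53)&(X<.86)&(Y>-.03)&(Y<.13)&(S<130)&(V<120);Q=P[m];print(" rim",len(Q),rect(Q))
    x0=np.percentile(Q[:,0],2)
    for y in np.arange(-.01,.11,.015):
        q=Q[(abs(Q[:,1]-y)<.006)&(Q[:,0]<x0+.025)]
        if len(q):print("  ",y.round(3),q[:,0].min().round(4),q[:,0].max().round(4))
    for sgn,nm in((1,"+y side"),(-1,"-y side")):
        q=Q[Q[:,0]>x0+.02]; 
        for x in np.arange(x0+.03,x0+.15,.03):
            e=q[abs(q[:,0]-x)<.01]
            if len(e):print("  ",nm,x.round(3),(e[:,1]*sgn).max().round(4)*sgn)
s=r.sense();print(s["time_s"],s["wrist_force"],s["tcp_pos"])
E
python3 look.py 2
```

```text
side green (array([759.6,  47.4]), array([69.5,  0. ]), -101.0)
 rim 533 (array([663.5,  43.5]), array([120.1, 262.4]), 89.6)
   -0.01 0.6459 0.6662
   0.005 0.6456 0.6498
   0.02 0.6453 0.6492
   0.035 0.6446 0.6538
   0.05 0.6443 0.6475
   0.065 0.6434 0.6477
   0.08 0.643 0.6472
   0.095 0.6419 0.6642
   +y side 0.673 0.0995
   +y side 0.703 0.1004
   +y side 0.733 0.1009
   +y side 0.763 0.1016
   -y side 0.673 -0.0126
   -y side 0.703 -0.0152
   -y side 0.733 -0.0118
   -y side 0.763 -0.0108
top green (array([755.4,  52.5]), array([57.4, 60.2]), 2.8)
 rim 267 (array([720.8,  44.3]), array([152.2, 106. ]), 2.4)
   -0.01 0.6469 0.6525
   0.005 0.6471 0.6517
   0.095 0.6612 0.6725
   +y side 0.678 0.0958
   +y side 0.708 0.0958
   +y side 0.738 0.0981
   +y side 0.768 0.0986
   -y side 0.678 0.0932
   -y side 0.708 -0.0084
   -y side 0.738 -0.0068
   -y side 0.768 -0.005
8.1 [3.47099343 0.41603356 0.19960187] [0.51548272 0.02918779 0.0249165 ]
```

Emit:
play_rows --commands "0.15 0 0 0 0 0; 0.1 0.1 0 0 0 0; 0 0.25 0 0 0 0; 0 0.15 0 0 0 0; -0.12 0 0 0 0 0; -0.12 0 0 0 0 0; -0.1 0.01 0 0 0 0; -0.1 0.01 0 0 0 0; -0.1 0.01 0 0 0 0; -0.1 0.01 0 0 0 0; -0.1 0.01 0 0 0 0; -0.1 0.01 0 0 0 0; -0.1 0.01 0 0 0 0; -0.1 0.01 0 0 0 0; -0.1 0.01 0 0 0 0; -0.1 0.01 0 0 0 0"

```text
time_s: 9.7
tcp_pos: [0.486, 0.0473, 0.0248]
ee_rot: [[-1.0, 0.001, 0.001], [0.001, 1.0, 0.0], [-0.001, 0.0, -1.0]]
wrist_force: [5.0, 0.1, -2.0]
gripper_width: 0.187
gripper_force: 30.0
```

```bash
python3 look.py 3
```

```text
side green (array([719.5,  50.5]), array([70.9, 66.8]), 89.0)
 rim 506 (array([689.7,  46. ]), array([151.5, 113.7]), 1.1)
   -0.01 0.6165 0.6383
   0.005 0.6152 0.6209
   0.02 0.6145 0.6195
   0.035 0.6148 0.6196
   0.05 0.6143 0.6252
   0.065 0.6147 0.6188
   0.08 0.614 0.6188
   0.095 0.6131 0.6388
   +y side 0.644 0.1007
   +y side 0.674 0.1011
   +y side 0.704 0.103
   +y side 0.734 0.102
   -y side 0.644 -0.0112
   -y side 0.674 -0.011
   -y side 0.704 -0.0105
   -y side 0.734 -0.009
top green (array([719.6,  51.2]), array([71.7, 64.1]), 2.2)
 rim 318 (array([690.1,  45.3]), array([149.2, 108.8]), 0.6)
   -0.01 0.6167 0.6396
   0.005 0.6161 0.6214
   0.02 0.6158 0.6199
   0.035 0.6157 0.6198
   0.05 0.6162 0.6202
   0.095 0.6226 0.6406
   +y side 0.646 0.0991
   +y side 0.676 0.0978
   +y side 0.706 0.098
   +y side 0.736 0.0982
   -y side 0.646 -0.0097
   -y side 0.676 -0.0061
   -y side 0.706 0.012
   -y side 0.736 -0.0047
9.8 [ 1.53882930e+00 -1.33444705e-03 -1.16343585e-01] [0.48542124 0.04714767 0.02474688]
```

Emit:
play_rows --commands "-0.1 0.01 0 0 0 0; -0.1 0.01 0 0 0 0; -0.1 0.01 0 0 0 0; -0.1 0.01 0 0 0 0; -0.1 0 0 0 0 0; -0.1 0 0 0 0 0; -0.1 0 0 0 0 0; -0.1 0 0 0 0 0"

```text
time_s: 10.6
tcp_pos: [0.4618, 0.0484, 0.0247]
ee_rot: [[-1.0, 0.001, 0.001], [0.001, 1.0, 0.0], [-0.001, 0.0, -1.0]]
wrist_force: [4.1, -0.6, -0.7]
gripper_width: 0.185
gripper_force: 30.0
```

Emit:
play_rows --commands "-0.1 0 0 0 0 0; -0.1 0 0 0 0 0; -0.1 0 0 0 0 0; -0.1 0 0 0 0 0; -0.1 0 0 0 0 0; -0.1 0 0 0 0 0; -0.05 0 0 0 0 0"

```text
time_s: 11.3
tcp_pos: [0.4422, 0.0483, 0.0247]
ee_rot: [[-1.0, 0.001, 0.0], [0.001, 1.0, 0.0], [-0.0, 0.0, -1.0]]
wrist_force: [4.2, -0.5, -1.1]
gripper_width: 0.179
gripper_force: 30.0
```

```bash
python3 look.py 4
```

```text
side green (array([660. ,  71.2]), array([76.9, 25.6]), 41.7)
 rim 489 (array([646.1,  47.7]), array([151.2, 113.5]), 2.0)
   -0.01 0.574 0.5941
   0.005 0.5719 0.5764
   0.02 0.5717 0.5756
   0.035 0.5713 0.5741
   0.05 0.5715 0.5833
   0.065 0.5703 0.5743
   0.08 0.5692 0.5748
   0.095 0.5699 0.5951
   +y side 0.6 0.1027
   +y side 0.63 0.1023
   +y side 0.66 0.1047
   +y side 0.69 0.103
   -y side 0.6 -0.0084
   -y side 0.63 -0.0095
   -y side 0.66 -0.0068
   -y side 0.69 -0.0063
top green (array([701.6,  59.7]), array([18.5, 52.1]), 11.1)
 rim 327 (array([646.6,  47.7]), array([149.8, 108.4]), 1.9)
   -0.01 0.5739 0.5777
   0.005 0.5733 0.576
   0.02 0.5728 0.5739
   0.035 0.5723 0.5739
   0.05 0.5726 0.5726
   0.065 0.5716 0.5731
   0.08 0.571 0.5734
   0.095 0.5711 0.5954
   +y side 0.602 0.0996
   +y side 0.632 0.1015
   +y side 0.662 0.0998
   +y side 0.692 0.1002
   -y side 0.602 -0.0053
   -y side 0.632 -0.0056
   -y side 0.662 -0.0058
   -y side 0.692 0.0121
11.4 [ 3.08058134 -0.46441482  1.2704495 ] [0.44194508 0.0482559  0.02462276]
```

```bash
python3 - <<'E'
from h import *
for n in("top","side"):
    im,d,P=load(n,0);V=im.max(2);Z,X,Y=P[...,2],P[...,0],P[...,1]
    for lo,hi in((.078,.108),(-.012,.018)):
        m=(V<70)&(X>.5)&(X<.6)&(Y>lo)&(Y<hi)&(Z>.012)&(Z<.06);Q=P[m]
        if len(Q):print(n,len(Q),np.percentile(Q,[3,50,97],axis=0).round(4).tolist())
E
```

```text
top 2 [[0.5264, 0.0018, 0.0181], [0.5267, 0.0027, 0.0202], [0.5271, 0.0037, 0.0222]]
side 14 [[0.5244, 0.0901, 0.0188], [0.5262, 0.093, 0.0274], [0.5344, 0.0993, 0.029]]
side 57 [[0.5249, -0.008, 0.0133], [0.53, 0.0043, 0.0255], [0.5382, 0.009, 0.0305]]
```

Emit:
play_rows --commands "-0.05 0 0 0 0 0; -0.05 0 0 0 0 0; -0.05 0 0 0 0 0; -0.05 0 0 0 0 0"

```text
time_s: 11.8
tcp_pos: [0.4365, 0.0484, 0.0246]
ee_rot: [[-1.0, 0.001, 0.0], [0.001, 1.0, 0.0], [-0.0, 0.0, -1.0]]
wrist_force: [4.2, -1.0, -1.7]
gripper_width: 0.184
gripper_force: 30.0
```

Emit:
play_rows --commands "-0.05 0 0 0 0 0; -0.05 0 0 0 0 0; -0.05 0 0 0 0 0; -0.05 0 0 0 0 0"

```text
time_s: 12.2
tcp_pos: [0.4305, 0.0483, 0.0246]
ee_rot: [[-1.0, 0.001, 0.0], [0.001, 1.0, 0.0], [-0.0, 0.0, -1.0]]
wrist_force: [4.9, 0.1, -1.0]
gripper_width: 0.18
gripper_force: 30.0
```

Emit:
play_rows --commands "-0.05 0 0 0 0 0; -0.05 0 0 0 0 0; -0.05 0 0 0 0 0; -0.05 0 0 0 0 0"

```text
time_s: 12.6
tcp_pos: [0.4245, 0.0484, 0.0246]
ee_rot: [[-1.0, 0.001, 0.0], [0.001, 1.0, 0.0], [-0.0, 0.0, -1.0]]
wrist_force: [5.6, -0.3, -0.9]
gripper_width: 0.182
gripper_force: 30.0
```

Wall at about 0.554 now. From here I use fine steps.

Emit:
play_rows --commands "-0.04 0 0 0 0 0; -0.04 0 0 0 0 0; -0.04 0 0 0 0 0"

```text
time_s: 12.9
tcp_pos: [0.4209, 0.0483, 0.0246]
ee_rot: [[-1.0, 0.001, 0.0], [0.001, 1.0, 0.0], [-0.0, 0.0, -1.0]]
wrist_force: [5.4, -0.9, -1.0]
gripper_width: 0.179
gripper_force: 30.0
```

```bash
python3 look.py 5
```

```text
side green (array([630.1,  52.8]), array([72.3, 27.8]), 83.8)
 rim 494 (array([623.8,  47.1]), array([150.3, 113.9]), 0.6)
   -0.01 0.5513 0.5737
   0.005 0.5511 0.5553
   0.02 0.5515 0.5532
   0.035 0.5501 0.5545
   0.05 0.5497 0.5608
   0.065 0.5497 0.5536
   0.08 0.5483 0.5528
   0.095 0.5484 0.574
   +y side 0.579 0.1034
   +y side 0.609 0.1031
   +y side 0.639 0.1038
   +y side 0.669 0.1032
   -y side 0.579 -0.0089
   -y side 0.609 -0.009
   -y side 0.639 -0.0097
   -y side 0.669 -0.0042
top green (array([662.9,  46.5]), array([58.5, 54.3]), 25.6)
 rim 348 (array([625.6,  48. ]), array([149.8, 109. ]), 1.9)
   -0.01 0.5526 0.557
   0.005 0.552 0.5552
   0.02 0.5516 0.5533
   0.035 0.551 0.5534
   0.05 0.551 0.551
   0.065 0.5507 0.552
   0.08 0.55 0.5523
   0.095 0.5493 0.5748
   +y side 0.58 0.1011
   +y side 0.61 0.0993
   +y side 0.64 0.1016
   +y side 0.67 0.1019
   -y side 0.58 -0.0051
   -y side 0.61 -0.0054
   -y side 0.64 -0.0056
   -y side 0.67 0.0123
13.0 [4.67040504 0.0737751  0.33177939] [0.42064124 0.04829213 0.02457668]
```

Emit:
play_rows --commands "-0.04 0 0 0 0 0; -0.04 0 0 0 0 0; -0.04 0 0 0 0 0; -0.04 0 0 0 0 0"

```text
time_s: 13.4
tcp_pos: [0.4161, 0.0484, 0.0246]
ee_rot: [[-1.0, 0.001, 0.0], [0.001, 1.0, 0.0], [-0.0, 0.0, -1.0]]
wrist_force: [4.7, -0.1, -0.6]
gripper_width: 0.183
gripper_force: 30.0
```

Emit:
play_rows --commands "-0.03 0 0 0 0 0; -0.03 0 0 0 0 0"

```text
time_s: 13.6
tcp_pos: [0.4142, 0.0483, 0.0246]
ee_rot: [[-1.0, 0.001, 0.0], [0.001, 1.0, 0.0], [-0.0, 0.0, -1.0]]
wrist_force: [5.0, -0.1, -0.8]
gripper_width: 0.182
gripper_force: 30.0
```

Emit:
play_rows --commands "-0.03 0 0 0 0 0; -0.03 0 0 0 0 0"

```text
time_s: 13.8
tcp_pos: [0.4125, 0.0484, 0.0246]
ee_rot: [[-1.0, 0.001, 0.0], [0.001, 1.0, 0.0], [-0.0, 0.0, -1.0]]
wrist_force: [5.5, -0.5, -0.7]
gripper_width: 0.183
gripper_force: 30.0
```

Emit:
play_rows --commands "-0.03 0 0 0 0 0; -0.02 0 0 0 0 0"

```text
time_s: 14.0
tcp_pos: [0.4109, 0.0483, 0.0246]
ee_rot: [[-1.0, 0.001, 0.0], [0.001, 1.0, 0.0], [-0.0, 0.0, -1.0]]
wrist_force: [5.7, 0.0, -0.9]
gripper_width: 0.181
gripper_force: 30.0
```

Emit:
play_rows --commands "-0.02 0 0 0 0 0; -0.02 0 0 0 0 0"

```text
time_s: 14.2
tcp_pos: [0.4104, 0.0486, 0.0246]
ee_rot: [[-1.0, 0.001, 0.002], [0.001, 1.0, 0.001], [-0.002, 0.001, -1.0]]
wrist_force: [8.2, -1.0, -3.8]
gripper_width: 0.184
gripper_force: 30.0
```

Emit:
play_rows --commands "-0.02 0 0 0 0 0; -0.02 0 0 0 0 0"

```text
time_s: 14.4
tcp_pos: [0.4095, 0.0487, 0.0246]
ee_rot: [[-1.0, 0.001, 0.002], [0.001, 1.0, 0.001], [-0.002, 0.001, -1.0]]
wrist_force: [10.5, -0.8, -4.2]
gripper_width: 0.18
gripper_force: 30.0
```

Emit:
play_rows --commands "-0.02 0 0 0 0 0; -0.02 0 0 0 0 0; 0 0 0 0 0 0"

```text
time_s: 14.7
tcp_pos: [0.4095, 0.0491, 0.0247]
ee_rot: [[-1.0, 0.001, 0.004], [0.001, 1.0, 0.001], [-0.004, 0.001, -1.0]]
wrist_force: [12.4, -1.6, -8.9]
gripper_width: 0.178
gripper_force: 30.0
```

```bash
python3 look.py 6
```

```text
side green (array([641.6,  17.7]), array([0., 0.]), 0.0)
 rim 499 (array([613.4,  46. ]), array([113. , 150.8]), 90.0)
   -0.01 0.5402 0.5631
   0.005 0.5386 0.5422
   0.02 0.5388 0.5424
   0.035 0.5388 0.5424
   0.05 0.5383 0.5489
   0.065 0.5381 0.5427
   0.08 0.5384 0.5423
   0.095 0.5384 0.5626
   +y side 0.569 0.1025
   +y side 0.599 0.1015
   +y side 0.629 0.1024
   +y side 0.659 0.1025
   -y side 0.569 -0.0099
   -y side 0.599 -0.0082
   -y side 0.629 -0.0104
   -y side 0.659 -0.008
top green (array([679.5,  77.5]), array([0., 0.]), 0.0)
 rim 276 (array([614.6,  46.2]), array([150.1, 107.8]), 0.6)
   -0.01 0.5401 0.5635
   0.005 0.5403 0.5419
   0.02 0.5402 0.5414
   0.035 0.5399 0.5408
   0.05 0.5403 0.5403
   0.065 0.5397 0.5407
   0.08 0.5396 0.5405
   0.095 0.5391 0.5642
   +y side 0.57 0.0991
   +y side 0.6 0.0973
   +y side 0.63 0.0995
   +y side 0.66 0.0996
   -y side 0.57 -0.0068
   -y side 0.6 -0.0053
   -y side 0.63 -0.0056
   -y side 0.66 -0.0058
14.8 [12.07520194 -3.08028746 -6.18235865] [0.40949801 0.049027   0.02467019]
```

Emit:
play_rows --commands "-0.02 0 0 0 0 0; -0.01 0 0 0 0 0; 0 0 0 0 0 0"

```text
time_s: 15.1
tcp_pos: [0.4095, 0.0493, 0.0248]
ee_rot: [[-1.0, 0.001, 0.006], [0.001, 1.0, 0.002], [-0.006, 0.002, -1.0]]
wrist_force: [14.2, -3.9, -7.6]
gripper_width: 0.184
gripper_force: 30.0
```

Emit:
play_rows --commands "-0.01 0 0 0 0 0; 0 0 0 0 0 0; 0 0 0 0 0 0; 0 0 0 0 0 0; 0 0 0 0 0 0"

```text
time_s: 15.6
tcp_pos: [0.4095, 0.0495, 0.0249]
ee_rot: [[-1.0, 0.001, 0.006], [0.001, 1.0, 0.002], [-0.006, 0.002, -1.0]]
wrist_force: [14.6, -3.4, -7.5]
gripper_width: 0.184
gripper_force: 30.0
```

Emit:
play_rows --commands "0 0 0 0 0 0; 0 0 0 0 0 0; 0 0 0 0 0 0; 0 0 0 0 0 0; 0 0 0 0 0 0; 0 0 0 0 0 0"

```text
time_s: 16.2
tcp_pos: [0.4095, 0.0495, 0.0249]
ee_rot: [[-1.0, 0.001, 0.006], [0.001, 1.0, 0.002], [-0.006, 0.002, -1.0]]
wrist_force: [15.8, -2.1, -7.1]
gripper_width: 0.183
gripper_force: 30.0
```

Emit:
play_rows --commands "0.03 0 0 0 0 0; 0.03 0 0 0 0 0; 0.03 0 0 0 0 0; 0.05 0 0 0 0 0; 0.08 0 0 0 0 0; 0.1 0 0 0 0 0; 0 0 0 0 0 0"

```text
time_s: 16.9
tcp_pos: [0.4142, 0.0475, 0.0239]
ee_rot: [[-1.0, 0.001, -0.003], [0.001, 1.0, -0.002], [0.003, -0.002, -1.0]]
wrist_force: [-0.3, 0.3, -2.5]
gripper_width: 0.181
gripper_force: 30.0
```

Emit:
play_rows --commands "0.1 0 0 0 0 0; 0 0 0.1 0 0 0; 0 0 0.2 0 0 0; 0 0 0.3 0 0 0; 0 0 0.3 0 0 0; 0 0 0.4 0 0 0; 0 0 0.5 0 0 0; 0 0 0.4 0 0 0; 0 0 0 0 0 0"

```text
time_s: 17.8
tcp_pos: [0.4199, 0.0489, 0.0927]
ee_rot: [[-1.0, 0.0, 0.005], [0.0, 1.0, 0.002], [-0.005, 0.002, -1.0]]
wrist_force: [0.7, 0.1, -1.8]
gripper_width: 0.183
gripper_force: 30.0
```

```bash
python3 look.py 7; python3 - <<'E'
from h import *
for n in("top","side"):
    im,d,P=load(n,7);Z,X,Y=P[...,2],P[...,0],P[...,1]
    m=(Z>.1)&(Z<.15)&(X>.47)&(X<.60)&(abs(Y-.045)<.03);Q=P[m];print(n,"rod",len(Q),Q[:,0].max(),np.polyfit(Q[:,0],Q[:,1],1),np.polyfit(Q[:,0],Q[:,2],1))
a=np.load("top7.npz")["im"][10:290,120:360];b=np.load("side7.npz")["im"][120:340,90:400]
o=np.zeros((560,800,3),np.uint8);o[:420,:360]=cv2.resize(a,(360,420));o[:305,365:795]=cv2.resize(b,(430,305));cv2.imwrite("pics/c.png",o)
E
```

```text
side green (array([659.5,  68.4]), array([24.1, 50.3]), 68.2)
 rim 483 (array([612.9,  44.9]), array([150. , 116.1]), 0.2)
   -0.01 0.5432 0.5607
   0.005 0.5386 0.5428
   0.02 0.5387 0.5431
   0.035 0.5387 0.5419
   0.05 0.5388 0.5425
   0.065 0.5381 0.5425
   0.08 0.5382 0.542
   0.095 0.5383 0.5623
   +y side 0.568 0.102
   +y side 0.598 0.1029
   +y side 0.628 0.1024
   +y side 0.658 0.1014
   -y side 0.568 -0.0078
   -y side 0.598 -0.0104
   -y side 0.628 -0.0095
   -y side 0.658 -0.008
top green (array([632.6,  55.1]), array([0., 0.]), 0.0)
 rim 283 (array([614.6,  46.1]), array([150. , 107.8]), 0.9)
   -0.01 0.5404 0.5608
   0.005 0.5404 0.5415
   0.02 0.5404 0.5423
   0.035 0.5402 0.5414
   0.05 0.5399 0.5415
   0.065 0.5399 0.5416
   0.08 0.5392 0.5419
   0.095 0.5394 0.5643
   +y side 0.57 0.0991
   +y side 0.6 0.0989
   +y side 0.63 0.0995
   +y side 0.66 0.0994
   -y side 0.57 -0.0068
   -y side 0.6 -0.0053
   -y side 0.63 -0.0056
   -y side 0.66 -0.0058
17.9 [ 0.52123234  0.07426992 -1.70057409] [0.41849388 0.04832728 0.09092538]
top rod 122 0.559578051829173 [0.01127795 0.04325479] [-0.02612296  0.14391112]
side rod 170 0.5591945158705581 [0.0012996  0.05095717] [-0.12303958  0.19210998]
```

View pics/c.png

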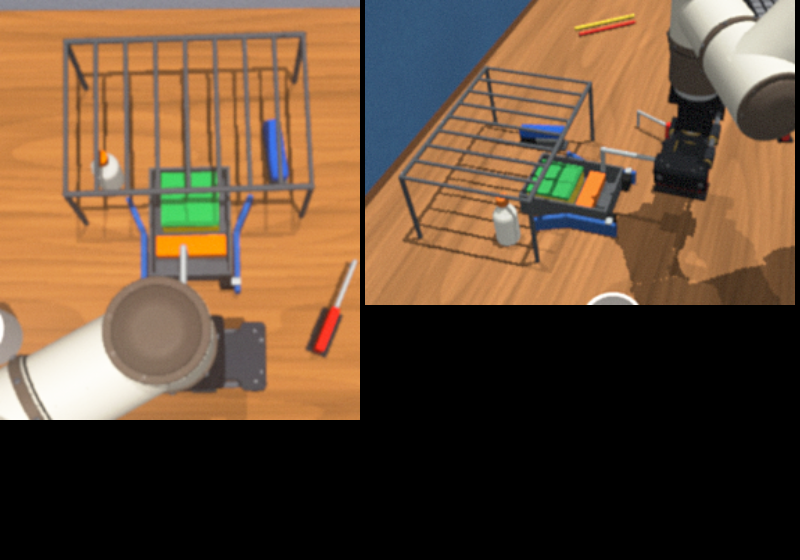

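The picture shows the basket home between the cheeks, with its near wall at crop (190,270). The hook is lifted clear above it.

Emit:
play_rows --commands "0 -0.4 0 0 0 0; 0 -0.8 0 0 0 0; 0 -0.9 0 0 0 0; 0 -0.9 0 0 0 0; 0 -0.9 0 0 0 0; 0.1 -0.9 0 0 0 0; 0.1 -0.9 0 0 0 0; 0.1 -0.9 0 0 0 0; 0.1 -0.9 0 0 0 0; 0.1 -0.9 0 0 0 0; 0.1 -0.9 0 0 0 0; 0.1 -0.8 0 0 0 0; 0.1 -0.5 0 0 0 0; 0 -0.3 0 0 0 0; 0 0 0 0 0 0; 0 0 -0.6 0 0 0; 0 0 -0.7 0 0 0; 0 0 -0.6 0 0 0; 0 0 0 0 0 0"

```text
time_s: 19.8
tcp_pos: [0.4404, -0.2771, 0.0314]
ee_rot: [[-1.0, 0.0, -0.006], [0.0, 1.0, 0.002], [0.006, 0.002, -1.0]]
wrist_force: [-0.4, -0.2, -1.9]
gripper_width: 0.185
gripper_force: 30.0
```

```bash
python3 - <<'E'
from h import *
print(r.sense()["tcp_pos"])
for n in("side","top"):
    im,d=cams.capture(n);np.savez(f"{n}8.npz",im=im,d=d);P=pts(n,d);Z,X,Y=P[...,2],P[...,0],P[...,1]
    m=(Z>.055)&(Z<.105)&(X>.505)&(X<.60)&(abs(Y+.28)<.04);Q=P[m];print(n,"rod",len(Q),Q[:,0].max(),np.polyfit(Q[:,0],Q[:,1],1),np.polyfit(Q[:,0],Q[:,2],1),Q[:,2].mean())
cv2.imwrite("pics/d.png",cv2.resize(np.load("side8.npz")["im"][130:250,230:430],(800,480)))
E
```

```text
[ 0.44035788 -0.27710915  0.03138983]
side rod 83 0.5820984994694446 [ 0.00783496 -0.27833825] [-0.05057923  0.09451336] 0.0669289238599988
top rod 41 0.5841364509450337 [ 0.16065319 -0.36786629] [-0.36988223  0.28112304] 0.0679941974791795
```

View pics/d.png

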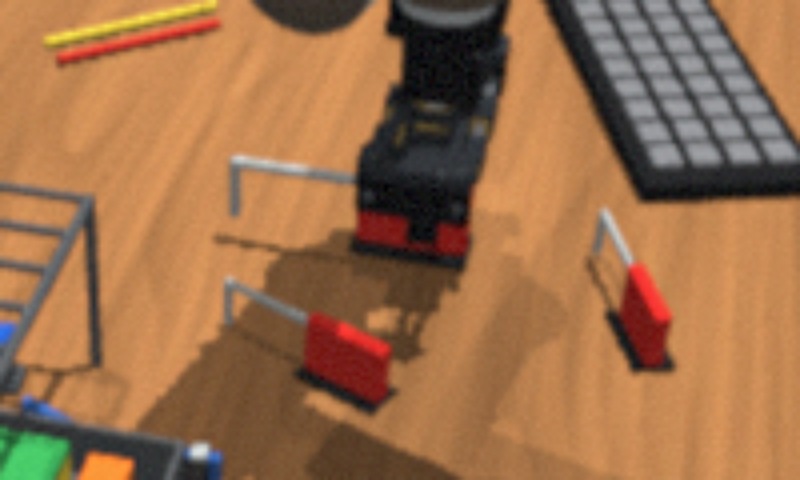

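The view shows the hook level in the grip, about 17 mm above clear desk, with both small hooks well away.

Emit:
play_rows --commands "0 0 -0.15 0 0 0; 0 0 -0.15 0 0 0; 0 0 -0.1 0 0 0; 0 0 -0.05 0 0 0; 0 0 0 0 0 0"

```text
time_s: 20.4
tcp_pos: [0.4425, -0.2787, 0.0199]
ee_rot: [[-1.0, 0.001, -0.0], [0.001, 1.0, 0.0], [0.0, 0.0, -1.0]]
wrist_force: [0.1, 0.1, -2.5]
gripper_width: 0.181
gripper_force: 30.0
```

Emit:
play_rows --commands "0 0 -0.03 0 0 0; 0 0 -0.03 0 0 0; 0 0 0 0 0 0"

```text
time_s: 20.7
tcp_pos: [0.4425, -0.2787, 0.0182]
ee_rot: [[-1.0, 0.001, -0.0], [0.001, 1.0, 0.0], [0.0, 0.0, -1.0]]
wrist_force: [0.8, 0.4, -1.2]
gripper_width: 0.183
gripper_force: 30.0
```

Emit:
play_rows --commands "0 0 -0.03 0 0 0; 0 0 -0.03 0 0 0; 0 0 0 0 0 0"

```text
time_s: 21.0
tcp_pos: [0.4425, -0.2787, 0.0163]
ee_rot: [[-1.0, 0.001, -0.0], [0.001, 1.0, 0.0], [0.0, 0.0, -1.0]]
wrist_force: [-0.1, 0.1, -1.2]
gripper_width: 0.183
gripper_force: 30.0
```

Emit:
play_rows --commands "0 0 -0.03 0 0 0; 0 0 -0.03 0 0 0; 0 0 0 0 0 0"

```text
time_s: 21.3
tcp_pos: [0.4427, -0.2788, 0.0148]
ee_rot: [[-1.0, 0.001, 0.0], [0.001, 1.0, -0.0], [-0.0, -0.0, -1.0]]
wrist_force: [0.1, 0.3, -0.7]
gripper_width: 0.187
gripper_force: 30.0
```

Force is dropping, so the foot is on the desk. One small step more, then release and lift.

Emit:
play_rows --commands "0 0 -0.02 0 0 0; 0 0 0 0 0 0"

```text
time_s: 21.5
tcp_pos: [0.4427, -0.2788, 0.0148]
ee_rot: [[-1.0, 0.0, 0.0], [0.0, 1.0, -0.0], [-0.0, -0.0, -1.0]]
wrist_force: [-2.1, 1.2, 4.7]
gripper_width: 0.183
gripper_force: 30.0
```

Emit:
play_rows --commands "0 0 0 0 0 0; 0 0 0 0 0 0; 0 0 0 0 0 0; 0 0 0 0 0 0; 0 0 0 0 0 0; 0 0 0 0 0 0; 0 0 0 0 0 0; 0 0 0 0 0 0" --grip 70

```text
time_s: 22.3
tcp_pos: [0.4426, -0.2787, 0.014]
ee_rot: [[-1.0, 0.001, 0.0], [0.001, 1.0, 0.0], [-0.0, 0.0, -1.0]]
wrist_force: [0.9, -0.3, -0.7]
gripper_width: 0.775
gripper_force: 0.0
```

Emit:
play_rows --commands "0 0 0.2 0 0 0; 0 0 0.4 0 0 0; 0 0 0.8 0 0 0; 0 0 0.9 0 0 0; 0 0 0.9 0 0 0; 0 0 0.9 0 0 0; 0 0 0.9 0 0 0; -0.5 -0.9 0 0 0 0; -0.5 -0.9 0 0 0 0; -0.5 -0.9 0 0 0 0; -0.5 -0.9 0 0 0 0; -0.5 -0.9 0 0 0 0; -0.5 -0.9 0 0 0 0; 0 0 0 0 0 0; 0 0 0 0 0 0"

```text
time_s: 23.8
tcp_pos: [0.3522, -0.4409, 0.1647]
ee_rot: [[-1.0, 0.002, 0.001], [0.002, 1.0, -0.0], [-0.001, -0.0, -1.0]]
wrist_force: [0.4, -0.1, -0.3]
gripper_width: 0.803
gripper_force: 0.0
```

```bash
python3 look.py 9; python3 - <<'E'
from h import *
im,d,P=load("top",9);cv2.imwrite("pics/e.png",im);H,S,V=cv2.split(cv2.cvtColor(im,cv2.COLOR_BGR2HSV))
m=((H<5)|(H>172))&(S>180)&(abs(P[...,1]+.28)<.04)&(abs(P[...,2]-.061)<.006);print(rect(P[m]),P[m][:,2].mean())
E
```

```text
side green (array([642.9,  51.7]), array([63.1,  2.9]), 88.6)
 rim 480 (array([613.1,  46.8]), array([150.5, 112.5]), 0.6)
   -0.01 0.5402 0.5634
   0.005 0.5388 0.5422
   0.02 0.5386 0.5423
   0.035 0.5389 0.5426
   0.05 0.5378 0.5419
   0.065 0.5381 0.5423
   0.08 0.5382 0.5421
   0.095 0.5384 0.5631
   +y side 0.568 0.1008
   +y side 0.598 0.1021
   +y side 0.628 0.1017
   +y side 0.658 0.1027
   -y side 0.568 -0.0084
   -y side 0.598 -0.0079
   -y side 0.628 -0.009
   -y side 0.658 -0.0084
top green (array([0., 0.]), array([0., 0.]), 0.0)
 rim 230 (array([614.6,  45.8]), array([150.5, 107.2]), 0.6)
   -0.01 0.5404 0.5428
   0.005 0.5401 0.5411
   0.02 0.54 0.5412
   0.035 0.54 0.5408
   0.05 0.5394 0.5407
   0.065 0.54 0.5403
   0.08 0.5395 0.5405
   0.095 0.5389 0.5641
   +y side 0.57 0.0973
   +y side 0.6 0.0972
   +y side 0.63 0.0997
   +y side 0.66 0.0995
   -y side 0.57 0.0966
   -y side 0.6 -0.0053
   -y side 0.63 -0.0056
   -y side 0.66 -0.0058
23.9 [ 0.44850472  1.21156686 -0.60210891] [ 0.35286119 -0.44013622  0.16458059]
(array([ 450.5, -275.4]), array([14.6, 77.7]), 89.8) 0.059284264622490326
```

View pics/e.png

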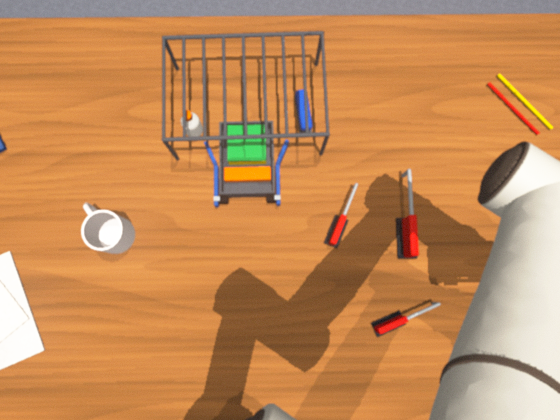

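The basket is home on the stops at (247,195). The hook stands upright at (411,237), and the mug, glue and stapler have not moved.

```bash
python3 -c "
from station import r
print(r.finish_job())"
```

```text
the job is handed in; nothing more can be done
None
```

The job is handed in: the basket is home after being pressed on the stops about 9–10 N beyond the roughly 5 N drag, the hook stands upright clear of basket and dock, the mug, glue and stapler look unmoved, and about 24 s of the 72 s were used.

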